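# Set the turret stop and lay the straightedge against it

### The job

Set up the bench stop gauge: turn its turret click by click by the six-sided knob until the fourth stop rod, counted up from the shortest, points down the bed and has clicked in, and let go. Then lay the straightedge flat on the gauge's bed with its long side flush against the fence and its end up against that stop, and release it. Leave the two loose bottles (the small amber one and the white one) where they stand.

Things in the scene. Friction and masses are not known exactly. Their poses are not given: they have to be found in the camera images.
- gauge: Fixed stop gauge. Grey base 10 mm high: disc, 86 mm diameter, under the turret, and a flat bed 51 mm wide (x -23 to +28 mm) running from it along the gauge's -y to y = -190 mm; the straightedge lies on the bed's top, z = 10 mm. Origin: on the turret axis, at worktop height; z up. Laid right, the straightedge's origin is at x = 0, y = -124, z = 10 mm here, its length along y.
- fence_mid (a point): Top edge of the fence's working face at mid-length: x = 15, y = -135, z = 24 mm in the gauge's frame; its axes are the gauge's. The aluminium fence, 12 mm thick, stands along the bed's +x (far) side from y = -80 to -190 mm, z = 10 to 24 mm; its working face is the plane x = 15 mm and looks to -x.
- turret (a joint): Turret angle (rad) about the gauge's z, growing anticlockwise seen from above. Clicks at 0, 1.047, 2.094, 3.142, 4.189, 5.236: there stop 1 (shortest), 2, .. 6 points along the gauge's -y, down the bed. End stops at -0.25 and 5.49. Starts at, or at times between, stops 1 and 2. Let go within 0.35 rad of a click, it springs in; a click takes about 0.4 N m.
- turret_knob (a point): On the turret axis, 48 mm above the worktop, in the black six-sided knob: 36 mm across flats, z = 30 to 64 mm. At every click one pair of flats faces the gauge's +x and -x. It sits on an aluminium hub, 52 mm diameter, top at z = 30 mm. The axes turn with the turret; at 0 they are the gauge's.
- stop4_tip (a point): Centre of the end of the fourth stop rod, 54 mm from the turret axis, 17 mm above the worktop; turns with the turret. The six steel rods, 10 mm thick, stand out of the hub like spokes, 60 degrees apart, each longer than the one before going clockwise seen from above: ends 36, 42, 48, 54, 60, 66 mm from the axis.
- straightedge: Loose straightedge, about 0.3 kg: steel bar 140 mm long (y axis), 30 mm wide (x), 12 mm thick, with a black grip rib along the middle of its top, 80 mm long, 14 mm wide, 12 to 38 mm above the underside. Both ends and sides are alike. Origin: centre of the underside. Starts flat on the worktop, right of the gauge.
- amber_bottle: Loose amber bottle with black cap, 46 mm in diameter, 102 mm high, standing left of the gauge towards the robot. Origin: centre of the underside.
- hdpe_bottle: Loose white bottle, 60 mm in diameter, 129 mm high, standing behind the gauge. Origin: centre of the underside.

How it is judged:
On the way:
1. the turret rests in its fourth click position (stop 4 down the bed), let go (value of joint turret between 3.02 and 3.26 rad and contact force between the fingers and turret below 0.1 N), for 0.2 s.
At the end, for the whole second after the job is handed in: The turret rests in its fourth click position (3.142 within 0.12 rad); the straightedge lies at rest flat on the bed, rib up, parallel to the fence within 0.02 rad, its side within 2.5 mm of the fence and its end within 3 mm of stop 4 (value of joint turret between 3.02 and 3.26 rad and x of straightedge in the frame of gauge between -0.0025 and 0.002 m and y of straightedge in the frame of gauge between -0.127 and -0.122 m and z of straightedge in the frame of gauge between 0.008 and 0.012 m and angle between the y axis of straightedge and the y axis of gauge, either way round below 0.02 rad and angle between straightedge's own z axis and vertical below 0.03 rad and linear speed of straightedge below 0.01 m/s); the robot touches nothing.
It fails at once if the amber bottle or the white bottle is shifted by more than 20 mm (distance of any of amber_bottle, hdpe_bottle from where it was at the start of the episode above 0.02 m).
It also fails if it takes over 64 s, if anything falls off the work surface, if the arm or the gripper's body presses on something with over 40 N, if the wrist force passes 120 N, or if a joint passes its speed limit or range.

### The arm

A 7-joint arm with a two-finger parallel gripper is mounted at the origin on a cart in front of the work surface, level with it; the furniture and walls round the work are solid. World frame = base frame: x ahead of the robot, y to its left, z up, the work surface at z = 0. Lengths are in m, angles in rad, forces in N, time in s.
With the tool pointing down it reaches from about 0.425 to 0.825 m from the base axis. Payload 3.6 kg.
Tool frame: the origin (TCP) lies where the fingers leave the gripper's body, on its centre line; the fingertips stand 73 mm ahead of it and the grasp point (between the pads) lies 54 mm ahead of it; z points along the fingers, y is the line along which they close (so a half turn about z gives the same grasp; the last joint's range is limited). The gripper opens to 85 mm and grips with 20 to 120 N. Pads are 22 mm wide; open, the fingers measure 114 mm over their backs; the gripper's body (76 mm by 85 mm) begins 54 mm behind the grasp point. The pads swing forward as they close: fully open they stand 13 mm farther back than shut.
Start: joints at [1.321, 0.615, -0.013, 1.423, 0.008, 1.103, -0.04], TCP at [0.144, -0.634, 0.304] pointing down, gripper open.
Joint ranges: [-3.12, 3.12], [-0.3, 2.06], [-1.34, 1.32], [0.26, 2.42], [-1.36, 4.5], [0.01, 1.98], [-2.84, 2.84]. Speed limits (rad/s): [2.79, 2.79, 3.14, 3.14, 3.14, 3.14, 3.14].

### API

Orientations are given as a unit quaternion [x, y, z, w].
In Python, from station import arm, snapshot, camera_info, ticket gives the robot as it stands. Calls block until the motion is done:
- arm.movep(position, orientation): joint-space move of the TCP to a pose.
- arm.line_to(position, velocity=0.15, ori=None): straight line of the TCP; ori=None keeps the orientation; velocity is the mean speed in m/s.
- arm.move_j(angles): joint-space move.
- arm.move_gripper(opening, effort=None): opening from 0.0 (shut) to 1.0 (fully open); effort is the grip in N (None keeps the last); returns when the fingers have stopped.
- arm.pause(seconds).
- arm.ik(position, orientation): joint angles nearest the present ones, or None.
- snapshot(name): name is "scene" or "side" or "wrist"; returns the picture (400x640x3 uint8, blue, green, red); there is no depth.
- camera_info(name): a dict with "fx", "fy", "cx", "cy" (pixels), "R" (3x3) and "t" (3): a world point X has camera coordinates R X + t; the wrist camera has in their place "T_tool_cam" (4x4, takes a point from camera to tool coordinates, whose origin is the TCP and whose axes are the flange's). Camera axes: x right, y down, z forward; pixel columns grow to the right and rows downward; lengths in m; the calibration is good to about 2 mm. A picture is of the moment at which its call begins: read the wrist's pose just before it. camera_info takes no time and is no camera call.
A pose or a line that the arm cannot do raises arm.MotionError and nothing moves.
- ticket.finish_job(): hands the job in; it is judged then, once.
Readings, each from a call of its own:
- arm.read_time(): time.
- arm.read_joint_positions(): joint angles.
- arm.read_dq(): joint speeds.
- arm.read_effort(): joint torques, N m.
- arm.read_tool_pos(): TCP position.
- arm.read_eef_rot(): TCP orientation.
- arm.read_ft_force(): force on the tool from outside, world axes, zero at the start.
- arm.read_wrist_torque(): the same for the moment, N m.
- arm.read_opening(): opening from 0.0 (shut) to 1.0 (fully open).
- arm.read_finger_force(): force on a finger pad.
Only numpy, scipy, OpenCV 4.12 (cv2) and the standard library are available. Lean on these libraries where they do the work, as an engineer would, in place of code of your own. Each camera call takes 0.05 s, during which the arm holds its last target. There are 200 camera calls.

## Working session

There is one attempt and no reset: what is moved stays moved. The work goes in short steps, each a Python script; the robot and the scene stay as the last script left them, time stands still between calls to the robot, and variables do not carry over. Pictures are saved under pics/ and viewed, at most 10 in all, crops included, and the job is handed in when it is done.

```bash
mkdir -p pics; ls; python3 - <<'E'
from station import arm, snapshot, camera_info
import cv2,numpy as np
for n in("scene","side"):
    cv2.imwrite(f"pics/{n}0.png",snapshot(n)); c=camera_info(n); print(n,c)
print(camera_info("wrist")); print(arm.read_time(),arm.read_tool_pos(),arm.read_eef_rot())
E
```

```text
pics
scene {'fx': 474.0264633623992, 'fy': 474.0264633623992, 'cx': 321.1228087670867, 'cy': 200.19732145015914, 'R': array([[-0.85891976, -0.51205279,  0.00766683],
       [-0.25130063,  0.40839381, -0.87753204],
       [ 0.44621165, -0.75565629, -0.4794567 ]]), 't': array([0.39147107, 0.20852776, 0.79336225])}
side {'fx': 420.27810070173075, 'fy': 420.27810070173075, 'cx': 318.8753590768994, 'cy': 202.07869419152996, 'R': array([[-0.8075866 , -0.58973349, -0.00427675],
       [-0.34149379,  0.47353257, -0.81187985],
       [ 0.48081792, -0.6542028 , -0.58380889]]), 't': array([0.3759559 , 0.30431799, 0.61017851])}
{'fx': 316.3206620877228, 'fy': 316.3206620877228, 'cx': 319.68049063810423, 'cy': 201.4151022481419, 'T_tool_cam': array([[-5.06570731e-04, -9.61505654e-01, -2.74784680e-01,
         6.99772613e-02],
       [ 9.99999730e-01, -3.40664069e-04, -6.51492525e-04,
        -7.33115716e-04],
       [ 5.32804479e-04, -2.74784936e-01,  9.61505567e-01,
        -7.03936704e-02],
       [ 0.00000000e+00,  0.00000000e+00,  0.00000000e+00,
         1.00000000e+00]])}
0.1 [ 0.14412514 -0.6332803   0.30284337] [ 9.93744194e-01  1.11673988e-01 -1.68300540e-04 -1.16994343e-03]
```

View pics/scene0.png

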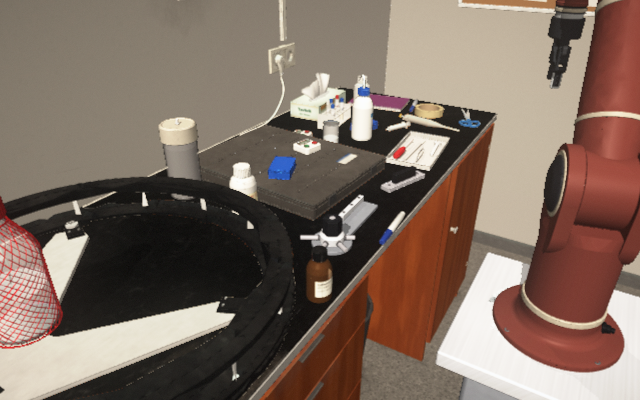

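View pics/side0.png

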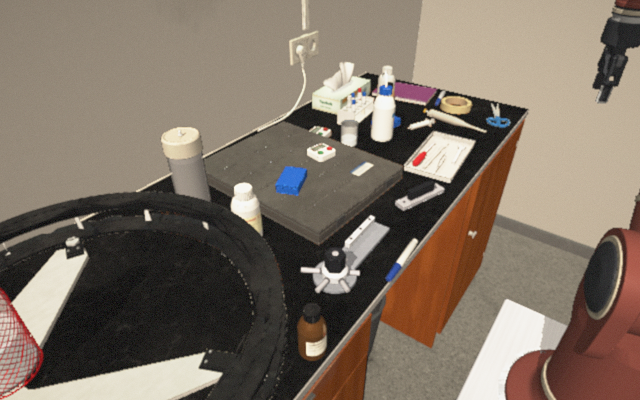

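```bash
cat > h.py <<'E'
import numpy as np, cv2
from scipy.spatial.transform import Rotation as Ro
from station import arm, snapshot, camera_info, ticket
def ray(n,uv,pose=None):
    c=camera_info(n); d=np.array([(uv[0]-c['cx'])/c['fx'],(uv[1]-c['cy'])/c['fy'],1.])
    if n=="wrist":
        p,q=pose; R=Ro.from_quat(q).as_matrix(); T=c['T_tool_cam']
        return R@T[:3,3]+p, R@T[:3,:3]@d
    return -c['R'].T@c['t'], c['R'].T@d
def onz(r,z): o,d=r; return o+d*(z-o[2])/d[2]
def tri(*rs):
    A=0;b=0
    for o,d in rs:
        d=d/np.linalg.norm(d); P=np.eye(3)-np.outer(d,d); A=A+P; b=b+P@o
    X=np.linalg.solve(A,b)
    return X,[np.linalg.norm(np.cross(X-o,d/np.linalg.norm(d))) for o,d in rs]
def pose(): return np.array(arm.read_tool_pos()),np.array(arm.read_eef_rot())
def down(yaw): # tool z down, closing line (tool y) at angle yaw from world +y... x axis at yaw
    x=np.array([np.cos(yaw),np.sin(yaw),0]); z=np.array([0,0,-1.]); return Ro.from_matrix(np.c_[x,np.cross(z,x),z]).as_quat()
E
python3 - <<'E'
from h import *
np.set_printoptions(precision=3,suppress=True)
for k,a,b in [("knobtop",(333,219),(335,252)),("se",(403,181),(420,193)),("amber",(319,250),(312,309)),("white",(241,166),(244,188)),("bedend",(375,205),(388,226)),("slabcorner",(320,200),(322,226))]:
    print(k,tri(ray("scene",a),ray("side",b)),onz(ray("scene",a),.03))
for x,y in [(.5,-.5),(.5,-.3),(.5,-.6),(.45,-.5)]:
  for yaw in (-1.57,-.8,0,.8,1.57,3.1): print(x,y,yaw,arm.ik([x,y,.25],down(yaw)))
E
```

```text
knobtop (array([ 0.444, -0.025,  0.055]), [np.float64(0.0011747124161335036), np.float64(0.001174712416133547)]) [ 0.463 -0.061  0.03 ]
se (array([ 0.436, -0.405, -0.016]), [np.float64(5.3177256805070985e-05), np.float64(5.317725680512911e-05)]) [ 0.404 -0.317  0.03 ]
amber (array([0.376, 0.142, 0.099]), [np.float64(0.0008176697516470603), np.float64(0.0008176697516471034)]) [0.428 0.056 0.03 ]
white (array([ 0.664, -0.009,  0.127]), [np.float64(0.0021865423227759), np.float64(0.0021865423227758257)]) [ 0.809 -0.173  0.03 ]
bedend (array([ 0.432, -0.22 , -0.002]), [np.float64(0.0017908017982869937), np.float64(0.0017908017982871528)]) [ 0.411 -0.166  0.03 ]
slabcorner (array([ 0.499, -0.062,  0.067]), [np.float64(0.0029057732806629503), np.float64(0.0029057732806628805)]) [ 0.531 -0.121  0.03 ]
0.5 -0.5 -1.57 [ 0.531  0.791  0.453  1.308 -0.353  1.121 -2.122]
0.5 -0.5 -0.8 [ 0.631  0.766  0.246  1.304 -0.191  1.095 -1.473]
0.5 -0.5 0 [ 0.736  0.755  0.037  1.299 -0.028  1.087 -0.795]
0.5 -0.5 0.8 [ 0.834  0.76  -0.157  1.295  0.121  1.096 -0.107]
0.5 -0.5 1.57 [ 0.926  0.776 -0.342  
[... 555 characters left out ...]
.8 [ 0.746  0.901  0.256  1.009 -0.21   1.255 -1.398]
0.5 -0.6 0 [ 0.832  0.891  0.041  1.004 -0.033  1.247 -0.703]
0.5 -0.6 0.8 [ 0.911  0.895 -0.158  1.     0.13   1.255  0.001]
0.5 -0.6 1.57 [ 0.986  0.91  -0.348  0.996  0.285  1.278  0.681]
0.5 -0.6 3.1 [ 1.115  0.971 -0.717  0.989  0.588  1.36   2.048]
0.45 -0.5 -1.57 [ 0.565  0.736  0.451  1.427 -0.343  1.057 -2.058]
0.45 -0.5 -0.8 [ 0.673  0.71   0.245  1.423 -0.185  1.032 -1.415]
0.45 -0.5 0 [ 0.786  0.7    0.036  1.418 -0.027  1.024 -0.743]
0.45 -0.5 0.8 [ 0.892  0.704 -0.158  1.414  0.119  1.033 -0.061]
0.45 -0.5 1.57 [ 0.991  0.721 -0.344  1.41   0.259  1.055  0.598]
0.45 -0.5 3.1 [ 1.184  0.8   -0.74   1.403  0.558  1.153  1.899]
```

```bash
python3 - <<'E'
from h import *
import json
P={}
for i,y in enumerate((-.30,-.10)):
    arm.movep([.45,y,.28],down(0)); arm.pause(.2)
    p=pose(); im=snapshot("wrist"); P[i]=[p[0].tolist(),p[1].tolist()]
    cv2.imwrite(f"pics/w{i}.png",im); print(P[i],arm.read_time())
json.dump(P,open("poses.json","w"))
a=cv2.imread("pics/w0.png");b=cv2.imread("pics/w1.png")
cv2.imwrite("pics/w01.png",np.r_[cv2.resize(a[:, :],(480,300)),cv2.resize(b,(480,300))])
E
```

```text
[[0.4495327675855362, -0.3010153629701855, 0.279970116833008], [0.9999995245286188, -0.0009534466653790958, -5.898896345370719e-05, 0.0001959650342423638]] 2.0083
[[0.45013353594508226, -0.10194816411538261, 0.279936106896648], [0.9999982168151419, -0.0018470967624168195, 8.067596444042558e-05, 0.00038482655254417757]] 3.075
```

View pics/w01.png

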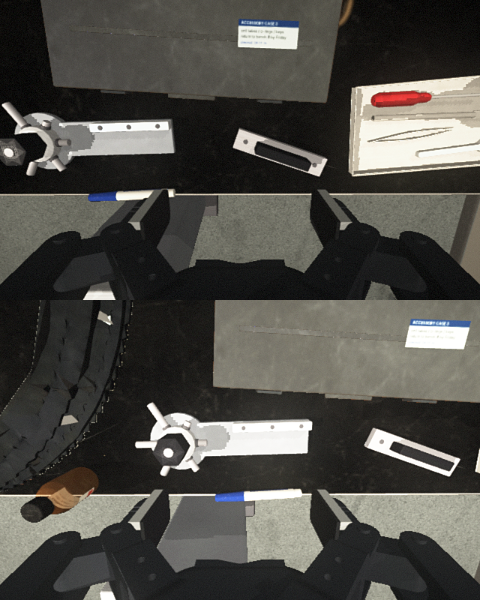

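```bash
python3 - <<'E'
import cv2,numpy as np
a=cv2.imread("pics/w0.png");b=cv2.imread("pics/w1.png")
r=lambda im,x,y,w,h,W,H:cv2.resize(im[y:y+h,x:x+w],(W,H),interpolation=cv2.INTER_CUBIC)
top=r(b,180,130,250,120,800,384)
bot=np.c_[r(a,305,165,140,75,400,214),r(b,480,165,140,75,400,214)]
cv2.imwrite("pics/crop1.png",np.r_[top,bot])
E
```

```text
Traceback (most recent call last):
ValueError: all the input array dimensions except for the concatenation axis must match exactly, but along dimension 1, the array at index 0 has size 800 and the array at index 1 has size 400
```

```bash
python3 - <<'E'
import cv2,numpy as np
a=cv2.imread("pics/w0.png");b=cv2.imread("pics/w1.png")
r=lambda im,x,y,w,h,W,H:cv2.resize(im[y:y+h,x:x+w],(W,H),interpolation=cv2.INTER_CUBIC)
top=r(b,180,130,250,120,800,384)
bot=np.hstack([r(a,305,165,140,75,400,214),r(b,480,165,140,75,400,214)])
cv2.imwrite("pics/crop1.png",np.vstack([top,bot]))
E
```

```text
(no output)
```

View pics/crop1.png

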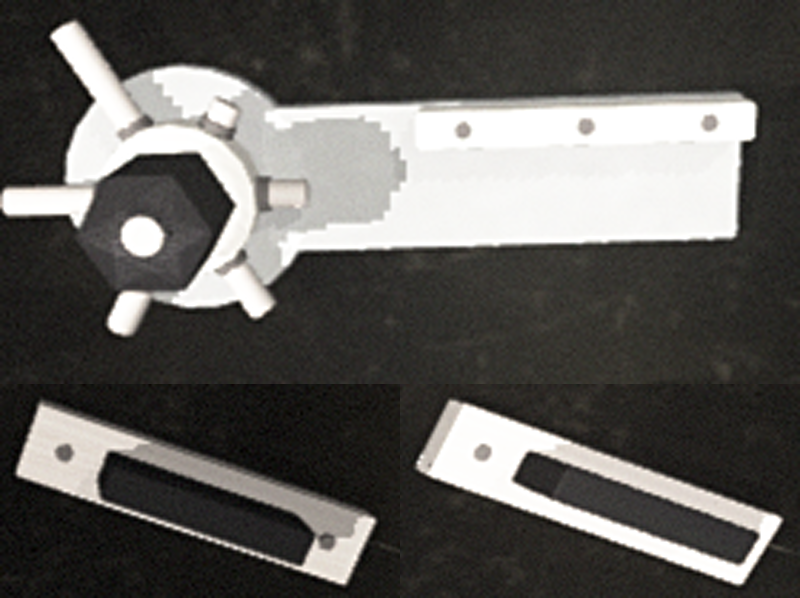

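```bash
cat > m.py <<'E'
from h import *
import json
np.set_printoptions(precision=4,suppress=True)
P=[tuple(map(np.array,v)) for v in json.load(open("poses.json")).values()]
W=lambda i,u,v: ray("wrist",(u,v),P[i])
top=lambda x,y: W(1,(x+.5)/3.2-.5+180,(y+.5)/3.2-.5+130)
s=400/140
sa=lambda x,y: W(0,(x+.5)/s-.5+305,(y-384+.5)/s-.5+165)
sb=lambda x,y: W(1,(x-400+.5)/s-.5+480,(y-384+.5)/s-.5+165)
E
python3 - <<'E'
from m import *
# fence dots: refine in w0 by blob
a=cv2.cvtColor(cv2.imread("pics/w0.png"),6);b=cv2.cvtColor(cv2.imread("pics/w1.png"),6)
def ref(im,u,v,r=4):
    u,v=int(round(u)),int(round(v)); w=im[v-r:v+r+1,u-r:u+r+1].astype(float); w=np.clip(w.max()-40-w,0,None); yy,xx=np.mgrid[v-r:v+r+1,u-r:u+r+1]
    return (w*xx).sum()/w.sum(),(w*yy).sum()/w.sum()
for (ua,va),(x,y) in zip([(98,127),(129,126),(162,125)],[(463,130),(586,127),(710,123)]):
    A=ref(a,ua*4/3,va*4/3,3);B=ref(b,x/3.2+180,y/3.2+130,3); print("dot",A,B,tri(W(0,*A),W(1,*B)))
e1=onz(top(415,146),.024);e2=onz(top(756,140),.024); print("fence ends",e1,e2)
d=(e1-e2)[:2]; print("len",np.linalg.norm(d)); phi=np.arctan2(d[1],d[0])-np.pi/2
R=lambda t:np.array([[np.cos(t),-np.sin(t)],[np.sin(t),np.cos(t)]])
o=(e1+e2)[:2]/2-R(phi)@[.015,-.135]; print("phi",phi,"origin",o)
print("knob disc",onz(top(142,236),.065), "z64 hex", onz(top(158,222),.064))
tips=[(225,100),(310,193),(268,312),(118,330),(3,200),(65,27)]
for t in tips:
    p=onz(top(*t),.018)[:2]; q=R(-phi)@(p-o); print("tip",np.hypot(*q)*1000,np.degrees(np.arctan2(q[1],q[0]))+90)
for A,B in zip([(42,403),(377,518),(347,584),(15,474)],[(463,403),(783,517),(745,584),(436,470)]):
    print("se",tri(sa(*A),sb(*B)), onz(sa(*A),.012),onz(sb(*B),.012))
A=ray("wrist",(12*4/3,152*4/3),P[0]);print("knob tri",tri(A,top(142,236)))
E
```

```text
dot (np.float64(132.40987983978638), np.float64(169.9020916777926)) (np.float64(324.3422053231939), np.float64(170.34220532319392)) (array([ 0.4609, -0.106 ,  0.0262]), [np.float64(0.00013339095874861391), np.float64(0.00013339095874856523)])
dot (np.float64(171.3385269121813), np.float64(168.93803116147308)) (np.float64(362.70588235294116), np.float64(169.13235294117646)) (array([ 0.4617, -0.146 ,  0.0249]), [np.float64(4.313753938054665e-05), np.float64(4.313753938057259e-05)])
dot (np.float64(nan), np.float64(nan)) (np.float64(401.3463751438435), np.float64(167.96317606444188)) (array([nan, nan, nan]), [np.float64(nan), np.float64(nan)])
fence ends [ 0.4552 -0.0904  0.024 ] [ 0.4567 -0.2019  0.024 ]
len 0.11156380040701841
phi 0.013600981101101084 origin [ 0.4391 -0.0114]
knob disc [ 0.4368 -0.0112  0.065 ] z64 hex [ 0.4408 -0.016   0.064 ]
tip 34.68363206287048 60.95410423641014
tip 43.121506179365404 -2.240934101033943
tip 51.30965864285568 -59.498229205952526
tip 56.8646072985967 241.5374642283852
tip 61.01024055956844 182.12697680742048
tip 64.01055003544562 120.9995689395806
se (array([ 0.4559, -0.2998,  0.0095]), [np.float64(8.09139668367897e-05), np.float64(8.091396683677388e-05)]) [ 0.4565 -0.2998  0.012 ] [ 0.4563 -0.2984  0.012 ]
se (array([ 0.4103, -0.4315,  0.0116]), [np.float64(2.4734351107792534e-06), np.float64(2.473435110736128e-06)]) [ 0.4104 -0.4314  0.012 ] [ 0.4104 -0.4312  0.012 ]
se (array([ 0.3829, -0.4216,  0.0134]), [np.float64(0.00018682210747241452), np.float64(0.000186822107472431)]) [ 0.3826 -0.4221  0.012 ] [ 0.3822 -0.423   0.012 ]
se (array([ 0.4306, -0.2894,  0.0167]), [np.float64(0.0006920429052818479), np.float64(0.0006920429052819625)]) [ 0.4286 -0.2893  0.012 ] [ 0.4301 -0.292   0.012 ]
knob tri (array([ 0.4355, -0.0096,  0.0598]), [np.float64(0.00017650816326485286), np.float64(0.00017650816326484449)])<stdin>:6: RuntimeWarning: invalid value encountered in scalar divide
```

```bash
cat >> h.py <<'E'
PHI=.016; AX=np.array([.438,-.011])
def rep(t=""): print(t,np.round(arm.read_time(),2),"F",np.round(arm.read_ft_force(),1),"M",np.round(arm.read_wrist_torque(),2),"op",round(arm.read_opening(),3),"p",np.round(arm.read_tool_pos(),4))
E
python3 - <<'E'
from h import *
for a in (-30,0,30,60,90): print(a,np.round(arm.ik([*AX,.108],down(np.radians(a)+PHI)),2))
y0=np.radians(-30)+PHI
arm.move_gripper(.72,effort=60)
arm.movep([*AX,.18],down(y0)); rep("above")
arm.line_to([*AX,.108],velocity=.12); rep("at")
arm.move_gripper(0,effort=60); rep("grip"); print(arm.read_finger_force())
cv2.imwrite("pics/grip.png",snapshot("side"))
E
```

```text
-30 [-0.04  0.64  0.02  2.2  -0.04  0.3  -2.07]
0 [-0.    0.64 -0.03  2.2   0.07  0.3  -1.65]
30 [ 0.03  0.64 -0.09  2.2   0.17  0.3  -1.23]
60 [ 0.07  0.64 -0.14  2.2   0.27  0.31 -0.81]
90 [ 0.15  0.65 -0.26  2.2   0.47  0.34 -0.49]
above 4.1 F [-0.1  0.1  1.1] M [-0.01  0.01  0.01] op 0.718 p [ 0.4387 -0.0114  0.1803]
at 4.85 F [ 0.1 -1.   0.2] M [-0.01  0.02 -0.  ] op 0.721 p [ 0.4386 -0.0115  0.1086]
grip 5.2 F [-1.7 -4.6  6.7] M [-0.7   0.44  0.17] op 0.409 p [ 0.4375 -0.0126  0.1091]
59.963029290083796
```

```bash
python3 - <<'E'
from h import *
A=AX+[-.0005,-.001]
y0=np.radians(-30)+PHI
for k in range(1,7):
    arm.movep([*A,.1085],down(y0+np.radians(20*k))); rep(20*k)
E
```

```text
20 5.56 F [-0.8 -1.2  6.2] M [-0.39  0.22 -0.24] op 0.41 p [ 0.4375 -0.0126  0.1091]
40 5.87 F [-1.4 -1.8  5. ] M [-0.31  0.24  0.08] op 0.408 p [ 0.4375 -0.0124  0.1091]
60 6.18 F [-0.6 -0.1  6. ] M [-0.32  0.22  0.06] op 0.411 p [ 0.4375 -0.0122  0.1091]
80 6.5 F [-2.1 -1.3  6.5] M [-0.18  0.2  -0.12] op 0.408 p [ 0.4374 -0.0121  0.1091]
100 6.82 F [-2.1 -0.3  6.8] M [-0.16  0.24 -0.12] op 0.408 p [ 0.4373 -0.012   0.1091]
120 7.16 F [-2.4 -0.9  8.3] M [-0.07  0.2   0.14] op 0.411 p [ 0.4371 -0.0119  0.1091]
```

```bash
python3 - <<'E'
from h import *
import json
arm.move_gripper(.72); rep("open"); arm.pause(.3)
p=arm.read_tool_pos(); arm.line_to([p[0],p[1],.19],velocity=.15)
P={}
for i,y in enumerate((-.13,-.08)):
    arm.movep([.445,y,.24],down(np.pi/2)); arm.pause(.3)
    q=pose(); P[i]=[q[0].tolist(),q[1].tolist()]; cv2.imwrite(f"pics/v{i}.png",snapshot("wrist"))
json.dump(P,open("posesv.json","w")); rep()
a,b=[cv2.imread(f"pics/v{i}.png") for i in (0,1)]
cv2.imwrite("pics/v01.png",np.hstack([cv2.resize(x[0:300,220:420],(400,600),interpolation=2) for x in (a,b)]))
E
```

```text
open 7.53 F [ 0.1 -0.1  0.2] M [-0.01 -0.02 -0.05] op 0.72 p [ 0.4376 -0.0118  0.1084]
 10.12 F [ 0.2  0.3 -0.5] M [0.04 0.02 0.02] op 0.72 p [ 0.4449 -0.0808  0.2398]
```

View pics/v01.png

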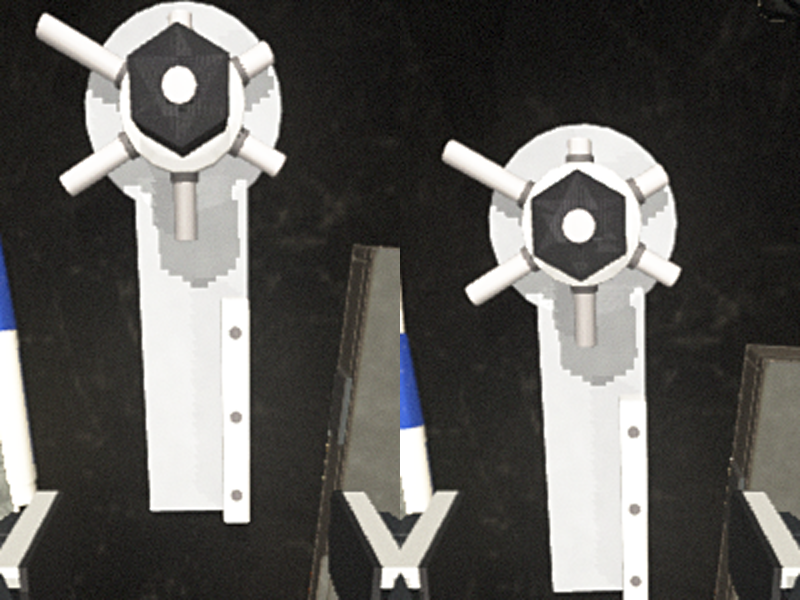

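```bash
python3 - <<'E'
from h import *
import json
np.set_printoptions(precision=4,suppress=True)
P=[tuple(map(np.array,v)) for v in json.load(open("posesv.json")).values()]
W=lambda i,x,y: ray("wrist",((x-400*i+.5)/2-.5+220,(y+.5)/2-.5),P[i])
for n,a,b in [("dot1",(236,333),(633,432)),("dot2",(236,417),(633,509)),("dot3",(237,495),(635,581)),("knob",(179,85),(578,226)),("fence0",(222,298),(620,401)),("tip",(186,241),(586,347))]:
    print(n,tri(W(0,*a),W(1,*b))[0],onz(W(0,*a),.024),onz(W(1,*b),.024),onz(W(0,*a),.017))
e1=onz(W(0,222,298),.024);e2=onz(W(0,224.5,523),.024);d=(e1-e2)[:2];phi=np.arctan2(d[1],d[0])-np.pi/2
R=lambda t:np.array([[np.cos(t),-np.sin(t)],[np.sin(t),np.cos(t)]])
print(np.hypot(*d),phi,(e1+e2)[:2]/2-R(phi)@[.015,-.135])
e2=onz(W(0,236.8,495),.024)-onz(W(0,236,333),.024);print("dots phi",np.arctan2(-e2[1],-e2[0])-np.pi/2, onz(W(0,179,85),.065))
l=onz(W(0,137,200),.01)-onz(W(0,150,510),.01);print("bed edge phi",np.arctan2(l[1],l[0])-np.pi/2)
E
```

```text
dot1 [ 0.4609 -0.1063  0.0245] [ 0.4612 -0.1063  0.024 ] [ 0.4606 -0.1064  0.024 ] [ 0.4616 -0.1075  0.017 ]
dot2 [ 0.4614 -0.1461  0.0247] [ 0.4619 -0.1464  0.024 ] [ 0.4611 -0.1465  0.024 ] [ 0.4623 -0.1485  0.017 ]
dot3 [ 0.4627 -0.1855  0.0259] [ 0.4631 -0.1864  0.024 ] [ 0.4626 -0.1867  0.024 ] [ 0.4636 -0.1895  0.017 ]
knob [ 0.4371 -0.0116  0.0659] [ 0.4359 -0.0036  0.024 ] [ 0.4355 -0.0118  0.024 ] [ 0.4357 -0.0023  0.017 ]
fence0 [ 0.4544 -0.0902  0.0271] [ 0.4546 -0.0905  0.024 ] [ 0.4543 -0.091   0.024 ] [ 0.4549 -0.0913  0.017 ]
tip [ 0.4385 -0.0659  0.021 ] [ 0.4386 -0.0658  0.024 ] [ 0.4385 -0.0653  0.024 ] [ 0.4384 -0.066   0.017 ]
0.1109823988753112 0.022969235999696913 [ 0.4378 -0.0114]
dots phi 0.02272461239551138 [ 0.4372 -0.0115  0.065 ]
bed edge phi 0.019075224470642693
```

```bash
cat >> h.py <<'E'
PHI=.02; O=np.array([.4375,-.0116])
def G(x,y): c,s=np.cos(PHI),np.sin(PHI); return O+[c*x-s*y,s*x+c*y]
YP=np.pi/2+PHI
E
python3 - <<'E'
from h import *
C=[.4196,-.3609]; y=np.pi/2-.338
arm.move_gripper(.6)
arm.movep([*C,.16],down(y)); rep()
arm.line_to([*C,.0905],velocity=.1); rep("at")
arm.move_gripper(0,effort=60); rep("grip"); print(arm.read_finger_force())
p=arm.read_tool_pos(); arm.line_to([p[0],p[1],.17],velocity=.15); rep("up")
arm.movep([*G(-.005,-.130),.17],down(YP)); arm.pause(.3); rep("over")
import json;q=pose();json.dump([q[0].tolist(),q[1].tolist()],open("poseh.json","w"))
im=snapshot("wrist");cv2.imwrite("pics/h.png",np.vstack([cv2.resize(im[0:250,160:480],(640,500)) ]))
E
```

```text
11.51 F [ 0.2 -0.3 -0.8] M [-0.   -0.05  0.  ] op 0.603 p [ 0.421  -0.3586  0.1607]
at 12.35 F [ 0.2  1.2 -0.1] M [0.03 0.02 0.04] op 0.598 p [ 0.4201 -0.3609  0.091 ]
grip 12.78 F [-1.3 -0.3  4.8] M [0.01 0.17 0.03] op 0.154 p [ 0.4198 -0.3611  0.0912]
59.934107065200806
up 13.46 F [-0.2  0.6 -3.7] M [0.   0.03 0.01] op 0.148 p [ 0.4187 -0.3609  0.1689]
over 14.64 F [-0.2  0.5 -3.9] M [-0.02 -0.03 -0.04] op 0.148 p [ 0.4351 -0.1429  0.1699]
```

View pics/h.png

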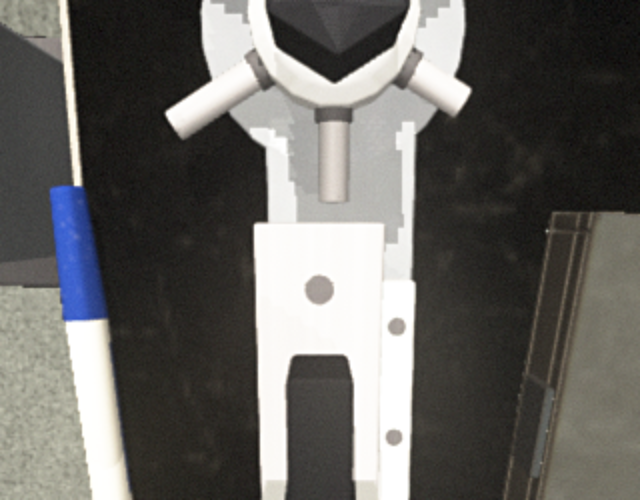

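```bash
python3 - <<'E'
from h import *
import json
P=tuple(map(np.array,json.load(open("poseh.json"))))
W=lambda x,y,z: onz(ray("wrist",((x+.5)/2-.5+160,(y+.5)/2-.5),P),z)
R=Ro.from_quat(P[1]).as_matrix();print("yaw err",np.arctan2(R[1,0],R[0,0])-YP)
for q in ((254,223),(384,223),(319,290),(319,367)): print((R.T@(W(*q,.0907)-P[0]))*1000)
a,b=W(254,223,.0907),W(258,400,.0907);print("side yaw",np.arctan2(*(a-b)[1::-1])-np.pi/2)
a,b=W(384,223,.0907),W(378,440,.0907);print("side yaw",np.arctan2(*(a-b)[1::-1])-np.pi/2)
E
```

```text
yaw err -0.002615674006835489
[ 70.4128846 -14.8115651  79.1378991]
[70.39795717 14.73880835 79.13923605]
[ 5.53383113e+01 -4.87807360e-02  7.91427249e+01]
[ 3.69168718e+01 -6.49600873e-02  7.91478077e+01]
side yaw 0.01183708786988813
side yaw 0.015922734762603197
```

```bash
python3 - <<'E'
from h import *
q=down(YP); c,s=np.cos(PHI),np.sin(PHI)
def loc(v): return np.array([c*v[0]+s*v[1],-s*v[0]+c*v[1]])
def F(): 
    f=np.mean([arm.read_ft_force() for _ in range(3)],0); return np.array([*loc(f),f[2]])
x,y,z=-.003,-.128,.108
arm.line_to([*G(x,y),z],velocity=.1,ori=q); arm.pause(.2); f0=F(); print("f0",f0)
while z>.098 and (F()-f0)[2]<3: z-=.0007; arm.line_to([*G(x,y),z],velocity=.03); arm.pause(.05)
rep("z %.4f"%z); f1=F()
while x<.004 and abs((F()-f1)[0])<7: x+=.0005; arm.line_to([*G(x,y),z],velocity=.03); arm.pause(.05)
rep("x %.4f"%x); print(F()-f1); f1=F()
while y<-.119 and abs((F()-f1)[1])<7: y+=.0005; arm.line_to([*G(x,y),z],velocity=.03); arm.pause(.05)
rep("y %.4f"%y); print(F()-f1,"meas gauge xy",loc(np.array(arm.read_tool_pos())[:2]-O))
cv2.imwrite("pics/pl.png",cv2.resize(snapshot("wrist")[0:250,160:480],(640,500)))
E
```

```text
f0 [ 0.03098547  0.44991123 -4.38129837]
z 0.1010 18.66 F [-0.7 -0.1 -0.5] M [0.02 0.03 0.05] op 0.147 p [ 0.4371 -0.1396  0.1012]
x 0.0015 21.36 F [-7.9  0.2 11.7] M [0.18 1.78 0.07] op 0.147 p [ 0.4379 -0.1395  0.1012]
[-7.18939102  0.3779542  12.29146395]
y -0.1240 23.76 F [-8.2 -7.4 12.4] M [-1.06  1.66  0.19] op 0.15 p [ 0.438  -0.1391  0.1012]
[-0.46657037 -7.57849574  0.70074354] meas gauge xy [-0.00203187 -0.12746866]
```

View pics/pl.png

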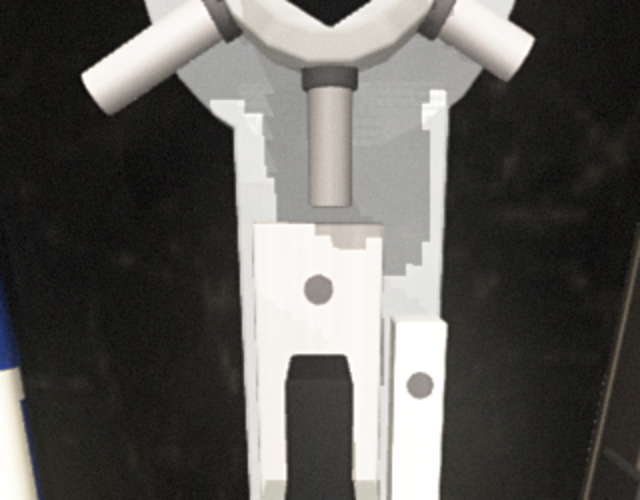

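```bash
cat > pl.py <<'E'
from h import *
c,s=np.cos(PHI),np.sin(PHI)
def loc(v): return np.array([c*v[0]+s*v[1],-s*v[0]+c*v[1]])
def F():
    f=np.mean([arm.read_ft_force() for _ in range(3)],0); return np.array([*loc(f),f[2]])
def st(t): print(t,round(arm.read_time(),2),"F",np.round(F(),1),"M",np.round(arm.read_wrist_torque(),2),"g",np.round(1e3*loc(np.array(arm.read_tool_pos())[:2]-O),1),"z",round(arm.read_tool_pos()[2],4))
E
python3 - <<'E'
from pl import *
g=loc(np.array(arm.read_tool_pos())[:2]-O); x,y=g; z=.1012
for _ in range(5):
    arm.line_to([*G(x,y),z],velocity=.03,ori=down(YP)); arm.pause(.1); st("z %.4f"%z)
    if F()[2]<0: break
    z+=.0006
for _ in range(6):
    x+=.0007; arm.line_to([*G(x,y),z],velocity=.03); arm.pause(.1); st("x %.4f"%x)
    if abs(F()[0])>7: break
E
```

```text
z 0.1012 24.23 F [-3.7 -3.8  5. ] M [-0.64  0.87 -0.04] g [  -2.7 -128.3] z 0.1012
z 0.1018 24.57 F [ 0.   0.1 -4.7] M [ 0.07  0.   -0.02] g [  -1.3 -126.8] z 0.1015
x -0.0013 24.93 F [-0.2 -0.7 -3.2] M [ 0.01 -0.    0.02] g [  -1.3 -127.4] z 0.1018
x -0.0006 25.27 F [-0.8 -0.1 -3.5] M [ 0.05  0.04 -0.01] g [  -0.7 -127.5] z 0.1018
x 0.0001 25.62 F [-0.5 -0.  -3.7] M [0.01 0.01 0.01] g [ 1.000e-01 -1.275e+02] z 0.1018
x 0.0008 25.98 F [-1.2 -0.1 -3. ] M [0.   0.22 0.07] g [   0.4 -127.5] z 0.1017
x 0.0015 26.32 F [-2.7  0.  -2. ] M [0.02 0.73 0.14] g [   0.6 -127.6] z 0.1017
x 0.0022 26.68 F [-4.7  0.9 -0.8] M [0.03 1.17 0.12] g [   0.8 -127.6] z 0.1016
```

```bash
python3 - <<'E'
from pl import *
x,y,z=.0016,-.1276,.1018
for _ in range(12):
    y+=.0006; arm.line_to([*G(x,y),z],velocity=.03); arm.pause(.1); st("y %.4f"%y)
    if F()[1]<-6: break
cv2.imwrite("pics/pl2.png",cv2.resize(snapshot("wrist")[0:250,160:480],(640,500)))
E
```

```text
y -0.1270 27.02 F [-3.9 -1.  -1.6] M [-0.18  1.16  0.17] g [   0.7 -127.5] z 0.1016
y -0.1264 27.38 F [-5.1 -2.1 -3.3] M [-0.39  1.13  0.17] g [   0.7 -127.2] z 0.1015
y -0.1258 27.73 F [-4.5 -2.5 -4.5] M [-0.53  1.14  0.22] g [   0.6 -126.9] z 0.1015
y -0.1252 28.07 F [-4.7 -3.5 -3.6] M [-0.6   1.11  0.16] g [   0.7 -126.4] z 0.1014
y -0.1246 28.43 F [-3.6 -1.5 -3.9] M [-0.66  1.07  0.09] g [   0.6 -125.9] z 0.1014
y -0.1240 28.77 F [-4.7 -2.9 -3.8] M [-0.68  1.05  0.18] g [   0.7 -125.4] z 0.1015
y -0.1234 29.12 F [-4.5 -3.  -3.8] M [-0.71  1.03  0.1 ] g [   0.6 -124.8] z 0.1014
y -0.1228 29.48 F [-4.2 -3.3 -3.3] M [-0.73  1.04  0.16] g [   0.6 -124.3] z 0.1014
y -0.1222 29.82 F [-4.1 -3.8 -2.5] M [-0.99  1.08  0.17] g [   0.6 -124.3] z 0.1015
y -0.1216 30.18 F [-5.2 -4.9 -4. ] M [-1.11  1.04  0.12] g [   0.6 -124.2] z 0.1015
y -0.1210 30.52 F [-4.8 -5.7 -3.2] M [-1.34  1.02  0.21] g [   0.6 -124.1] z 0.1015
y -0.1204 30.88 F [-5.  -6.  -2.6] M [-1.55  1.07  0.19] g [   0.6 -124. ] z 0.1016
```

View pics/pl2.png

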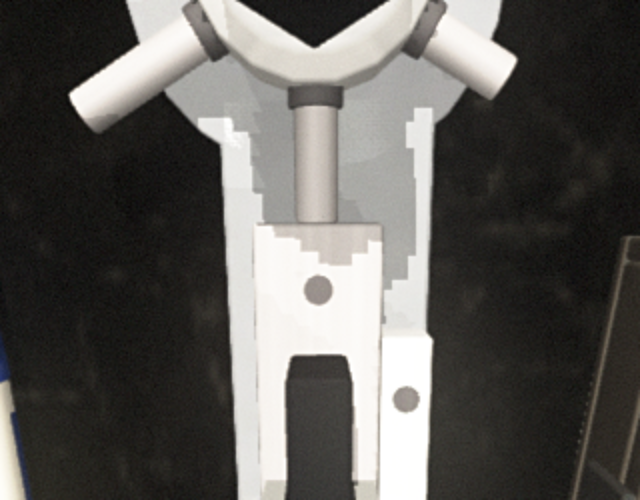

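```bash
python3 - <<'E'
from pl import *
arm.line_to([*G(.0011,-.1225),.1013],velocity=.03); arm.pause(.2); st("relax")
arm.move_gripper(.35); arm.pause(.3); st("open")
p=arm.read_tool_pos(); arm.line_to([p[0],p[1],.18],velocity=.1); 
arm.movep([.445,-.11,.24],down(np.pi/2)); arm.pause(.4); st("up")
import json;q=pose();json.dump([q[0].tolist(),q[1].tolist()],open("posef.json","w"))
cv2.imwrite("pics/f.png",cv2.resize(snapshot("wrist")[0:270,240:400],(474,800))[:600*1] if 0 else cv2.resize(snapshot("wrist")[30:280,240:440],(480,600)))
E
```

```text
relax 31.38 F [-5.1 -3.8 -0.5] M [-0.75  1.02  0.19] g [   0.5 -124.4] z 0.1013
open 31.98 F [-0.1  0.5 -0.2] M [ 0.02  0.08 -0.02] g [   1.4 -122.4] z 0.1014
up 33.68 F [-0.   1.1 -0.8] M [ 0.01 -0.03  0.05] g [  5.2 -98.8] z 0.2393
```

View pics/f.png

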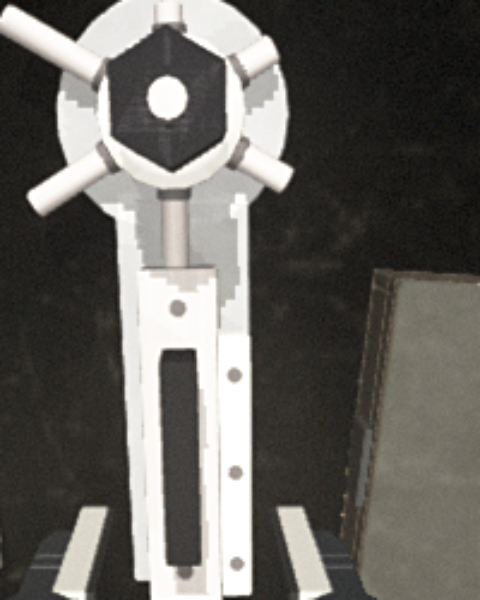

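```bash
python3 - <<'E'
from pl import *
import json
P=tuple(map(np.array,json.load(open("posef.json"))))
W=lambda x,y,z: onz(ray("wrist",((x+.5)/2.4-.5+240,(y+.5)/2.4-.5+30),P),z)
def an(a,b,z): d=W(*a,z)-W(*b,z); return round(np.arctan2(d[1],d[0])-np.pi/2,4)
print("dots",an((235,375),(237,564),.024),"holes",an((178,308),(185,572),.022),"left",an((140,270),(150,590),.022),"right",an((215.5,270),(218,590),.022),"fenceR",an((250.5,336),(252,594),.024),"bed",an((118,215),(134,580),.01))
print("rib",an((161.5,352),(168,565),.048),an((196.5,352),(197,565),.048))
print("fence-face gap: side x at dot1..3", [1e3*(W(235,375,.024)-W(216.5,375,.022))[:2],1e3*(W(237,564,.024)-W(218,564,.022))[:2]])
E
```

```text
dots 0.0249 holes 0.0206 left 0.012 right 0.0155 fenceR 0.0259 bed 0.0177
rib 0.0181 0.003
fence-face gap: side x at dot1..3 [array([7.07718429, 0.4614407 ]), array([7.8113535 , 1.02859857])]
```

```bash
python3 - <<'E'
from pl import *
P=pose(); im=np.mean([cv2.cvtColor(snapshot("wrist"),6).astype(float) for _ in range(5)],0)
def edge(xc,y0,y1,z,sgn):  # crop coords; xc(y) start guess line
    pts=[]
    for v in range(int(y0/2.4+30),int(y1/2.4+30)):
        u=np.interp((v-30)*2.4,[y0,y1],xc)/2.4+240; us=np.arange(int(u)-4,int(u)+5)
        g=np.clip(sgn*(im[v,us+1]-im[v,us-1]),0,None); g[g<.3*g.max()]=0
        pts.append(onz(ray("wrist",((g*us).sum()/g.sum(),v),P),z))
    p=np.array(pts); k,b=np.polyfit(p[:,1],p[:,0],1); r=p[:,0]-(k*p[:,1]+b); ok=abs(r)<2*r.std()
    k,b=np.polyfit(p[ok,1],p[ok,0],1); return round(-k,4),round(r[ok].std()*1e3,2),round(k*-.15+b,4)
print("fenceR",edge((250.5,252),345,580,.024,-1))
print("ribL",edge((161.5,168),360,555,.048,-1),"ribR",edge((196.5,197),360,555,.048,1))
print("bedL",edge((120,134),230,570,.01,1))
E
```

```text
fenceR (np.float64(0.0276), np.float64(0.06), np.float64(0.4678))
ribL (np.float64(0.0225), np.float64(0.07), np.float64(0.4336)) ribR (np.float64(0.0221), np.float64(0.12), np.float64(0.4472))
bedL (np.float64(0.0262), np.float64(0.13), np.float64(0.4175))
```

```bash
python3 -c "
from h import *
print(ticket.finish_job())"
```

```text
the job is handed in; nothing more can be done
None
```

The job is handed in at about 34 s of 64 s: the turret is clicked in at stop 4, and the straightedge lies released on the bed against the fence (x about 0.2 mm off nominal, about 0.005 rad off parallel) with its end touching that stop; the arm went nowhere near the bottles, though I did not check them again at the end.

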